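# Hold the spring clip open over the recipe card

### The job

In the drawer, squeeze the tails of the steel spring clip so that it lets go of the small wooden divider plate, lift it off, and bring it to the recipe card in its wooden stand. Lower the wide-open jaws astride the middle of the card's top edge, the jaw tips one to two centimetres below the edge and neither the jaws nor the barrel touching the card, and finish while still holding the clip there squeezed wide open, so that I can slip a note in beside the card. Leave the jar, shaker and grinder alone, and do not shove the card stand.

Things in the scene. Friction and masses are not known exactly. Their poses are not given: they have to be found in the camera images.
- clip_grip (a point): Where to grasp the steel spring clip from above: midway between its two flat upright tails, 30 mm above its hinge barrel's axis. z up from jaws to tails, y along the barrel, x the way tails and jaws open and close. Tails: 28 mm wide (y), 3 mm thick, leaning outward to 44 mm over their outsides at the tops, 16 mm above this point; jaw tips lie 72 mm below it.
- clip: The same clip; origin on the axis of its hinge barrel (9 mm diameter, 30 mm long), axes as above. Loose, 50 g, 88 mm tall. At the start it stands upright biting the divider's top edge, its x axis square to the plate.
- jaw_tip_a (a point): Lowest inner edge of the clip's jaw on the clip's +x side, moving with that jaw; 42 mm below the barrel axis. Its pose turns with the jaw.
- jaw_tip_b (a point): The same on the clip's other jaw (-x side).
- clip_a (a joint): Opening angle of jaw a (jaw b turns equally), rad: -0.03 shut, 0 biting a 3 mm plate, 0.24 at the stop; wide open is above 0.15. Tip gap = 3 mm + 84 mm x angle. Squeezing the tails together along x spreads the jaws: about 5 N to start, 10 N to the stop, where the tails stand upright, about 23 mm over their outsides. Let go and the jaws snap shut.
- divider_edge (a point): Middle of the top edge of the divider plate that stores the clip: a thin upright wooden plate 3 mm thick (x), 70 mm wide (y), top 90 mm above the drawer floor, on a foot 60 x 110 x 16 mm. Fixed to the drawer. z up, x square to the plate.
- card_edge (a point): Middle of the top edge of the recipe card: a stiff blank pale card 3 mm thick (x), 110 mm wide (y), top 110 mm above the drawer floor, standing upright in a loose ash block 70 x 130 x 20 mm (together 0.7 kg). z up, x square to the card.
- card_stand: The card and its block as one loose body; origin under the middle of the block, axes as for the card's edge.
- jar: Bystander: white ceramic jar with a knobbed lid, 74 mm diameter, 96 mm tall; origin under its middle.
- shaker: Bystander: empty open glass shaker, 60 mm diameter, 95 mm tall; origin under its middle.
- grinder: Bystander: waisted cast aluminium grinder with a small ball on top, 66 mm diameter, 125 mm tall; origin under its middle.
Mind the look-alikes: they are no part of the job. What is shaped like the part that bears divider_edge but blue is not meant.

How it is judged:
On the way:
1. the clip, squeezed open, is lifted clear of the divider (value of joint clip_a above 0.1 rad and z of each of jaw_tip_a, jaw_tip_b in the frame of divider_edge above 0.005 m and contact force between the fingers and clip above 2 N), for 0.1 s.
At the end, for the whole second after the job is handed in: Fingers hold the clip still, within 0.3 rad of upright, jaw angle over 0.15 rad; jaw tips either side of the card, 2.5 mm or more from its mid-plane, 7 mm or more below its top edge, clip within 30 mm of the edge's middle, not touching card or stand (under 0.5 N); stand upright on the floor (value of joint clip_a above 0.15 rad and ((x of jaw_tip_a in the frame of card_edge above 0.0025 m and x of jaw_tip_b in the frame of card_edge below -0.0025 m) or (x of jaw_tip_b in the frame of card_edge above 0.0025 m and x of jaw_tip_a in the frame of card_edge below -0.0025 m)) and z of each of jaw_tip_a, jaw_tip_b in the frame of card_edge below -0.007 m and y of clip_grip in the frame of card_edge between -0.03 and 0.03 m and contact force between clip and card_stand below 0.5 N and contact force between the fingers and clip above 2 N and linear speed of clip below 0.02 m/s and angle between clip_grip's own z axis and vertical below 0.3 rad and angle between card_stand's own z axis and vertical below 0.05 rad and height (world z) of card_stand below 0.005 m); the arm keeps its last pose, push and grip.
It fails at once if the card stand is shoved more than 20 mm (distance of card_stand from where it was at the start of the episode above 0.02 m).
It fails at once if the jar is moved more than 20 mm (distance of jar from where it was at the start of the episode above 0.02 m).
It fails at once if the shaker is moved more than 20 mm (distance of shaker from where it was at the start of the episode above 0.02 m).
It fails at once if the grinder is moved more than 20 mm (distance of grinder from where it was at the start of the episode above 0.02 m).
It also fails if it takes over 38 s, if anything falls off the work surface, if the arm or the gripper's body presses on something with over 40 N, if the wrist force passes 120 N, or if a joint passes its speed limit or range.

### The arm

A 7-joint arm with a two-finger parallel gripper is mounted at the origin on the work surface. World frame = base frame: x ahead of the robot, y to its left, z up, the work surface at z = 0. Lengths are in m, angles in rad, forces in N, time in s.
With the tool pointing down it reaches from about 0.425 to 0.925 m from the base axis. Payload 6.8 kg.
Tool frame: the origin (TCP) lies at the very end of the fingers, on their centre line; the grasp point (between the pads) lies r.pinch_z behind it (r.pinch_z is the distance from the TCP to the grasp point, in m); z points along the fingers, y is the direction in which the jaws open and shut (so a half turn about z gives the same grasp; the last joint's range is limited). The gripper opens to 85 mm and grips with 20 to 120 N. Pads are 22 mm wide; open, the fingers measure 114 mm over their backs; the gripper's body (76 mm by 85 mm) begins 54 mm behind the grasp point. The pads swing forward as they close: fully open they stand 13 mm farther back than shut.
Start: joints at [-1.279, 0.477, 0.022, 1.555, -0.011, 1.109, -0.083], TCP at [0.263, 0.622, 0.231] pointing down, gripper open.
Joint ranges: [-2.96, 2.96], [-0.34, 2.1], [-1.41, 1.46], [0.24, 2.44], [-1.37, 4.51], [0.17, 1.92], [-2.96, 2.96]. Speed limits (rad/s): [2.39, 2.39, 3.14, 3.14, 3.14, 3.14, 3.14].

### API

Orientations are given as [roll, pitch, yaw] about the fixed x, y, z axes, in that order (R = Rz(yaw) Ry(pitch) Rx(roll)).
In Python, from plant import r gives the robot as it stands. The module is installed in compiled form; this text tells all that it offers.
- The arm moves only by the shell command python3 -m creep 'ROWS' [OPENING] [FORCE]. ROWS is JSON, a list of rows, each an object with "delta_pos": the shift along the world's x, y, z each as a share of 300 mm, from -1 to 1, a list of three; "twist": the turn, a rotation vector about the world's x, y, z each as a share of pi/2 rad, from -1 to 1, a list of three. In form: [{"delta_pos": [x, y, z], "twist": [rx, ry, rz]}, ...]. A call has exactly 8 rows; each row is the pose to reach, as a shift and turn from the pose measured when the call began; what a row does not reach only later rows make up. A row lasts 1/8 s, in which the tool goes at most 62.5 mm and 10.7 degrees, less where a joint would pass 70% of its speed; a pose out of reach is approached as far as the arm can. A call with a number of a shift or a turn outside -1 to 1 is refused whole. A call with a gripper value outside its range is refused whole. OPENING is the gripper command: -1 is fully open, 1 is shut, values between are in proportion, set as the call begins (- or left out, the last holds). The fingers move at their own pace and stop on an object; FORCE is the grip in N (left out, the last holds). Time passes only in rows, so rows that repeat a pose let the fingers close, or fill a call up. It gives the time, the measured TCP pose, the force and the opening at its end, in the units of the state.
- r.read_state(): the state, without advancing time (a new reading comes with each control period).
- r.capture(name): name is "scene" or "top"; returns (picture, depth): 400x640x3 uint8, red, green, blue; 400x640 float32, m along the optical axis (not along the pixel's ray), 0 where there is no reading.
- r.camera_model(name): a dict with "fx", "fy", "cx", "cy" (pixels), "rvec" (rotation vector, rad) and "tvec" (3), from world to camera coordinates, as OpenCV has them. Camera axes: x right, y down, z forward; pixel columns grow to the right and rows downward; lengths in m; the calibration is good to about 2 mm. A picture is of the moment at which its call begins. camera_model takes no time and is no camera call.
- r.close_job(): hands the job in, once; it reports no verdict.
The state is a dict: "t": time; "q": joint angles; "dq": joint speeds; "effort": joint torques, N m; "tcp_pos": TCP position; "orientation": TCP orientation; "ft_force": force on the tool from outside, world axes, zero at the start; "wrist_torque": the same for the moment, N m; "grip_width": finger opening in m.
Only numpy, scipy, OpenCV 4.12 (cv2) and the standard library are available. Lean on these libraries where they do the work, as an engineer would, in place of code of your own. Each camera call takes 0.05 s, during which the arm holds its last target. There are 200 camera calls.

## Working session

There is one attempt and no reset: what is moved stays moved. The work goes in short steps, Python scripts to look and compute and a shell command to move; the robot and the scene stay as the last step left them, time stands still between calls to the robot, and variables do not carry over. Pictures are saved under pics/ and viewed, about 8 in all and at most 12, crops included, and the job is handed in when it is done.

```bash
mkdir -p pics; cat > h.py <<'E'
from plant import r
import numpy as np, cv2
def cam(n):
    m=r.camera_model(n); R=cv2.Rodrigues(np.array(m['rvec'],float))[0]; return m,R,np.array(m['tvec'],float).ravel()
def cloud(n,d):
    m,R,t=cam(n); v,u=np.mgrid[:400,:640]
    P=np.stack([(u-m['cx'])/m['fx']*d,(v-m['cy'])/m['fy']*d,d],-1)
    return (P-t)@R
def plane(n,u,v,z):
    m,R,t=cam(n); c=-R.T@t; d=R.T@np.array([(u-m['cx'])/m['fx'],(v-m['cy'])/m['fy'],1]); return c+d*(z-c[2])/d[2]
E
python3 - <<'E'
from h import *
for n in('scene','top'):
    p,d=r.capture(n); np.savez(''+n,p=p,d=d); cv2.imwrite(f'pics/{n}0.png',p[:,:,::-1])
    m,R,t=cam(n); print(n,m['fx'],-R.T@t,R.round(2).tolist())
print(r.read_state(),r.pinch_z)
E
```

```text
scene 379.8693101634448 [ 0.92806813 -0.24487488  0.88242976] [[0.59, 0.81, -0.01], [0.69, -0.51, -0.51], [-0.41, 0.3, -0.86]]
top 503.98156818027417 [0.41092271 0.01725651 1.48037231] [[-0.0, -1.0, 0.02], [-0.99, 0.0, -0.11], [0.11, -0.02, -0.99]]
{'t': 0.1, 'q': array([-1.2790824 ,  0.4777406 ,  0.02235656,  1.55633709, -0.01150999,
        1.10928941, -0.08312285]), 'dq': array([ 0.00033058, -0.00169692, -0.00117029, -0.00142243, -0.0013773 ,
        0.0002638 , -0.00096831]), 'effort': array([ 4.12257883e-03, -5.97754633e+01,  1.61326010e+00, -2.81951630e+01,
        1.27932394e-02,  4.99311107e-03,  6.80448039e-06]), 'tcp_pos': array([0.26255222, 0.6212756 , 0.2304142 ]), 'orientation': array([-3.13995072e+00,  1.17673068e-04,  2.74175936e+00]), 'ft_force': array([ 0.4487366 , -0.41617679,  0.68332555]), 'wrist_torque': array([ 0.0173549 ,  0.01030814, -0.03307594]), 'grip_width': 0.08522387558479903} 0.0187
```

View pics/scene0.png

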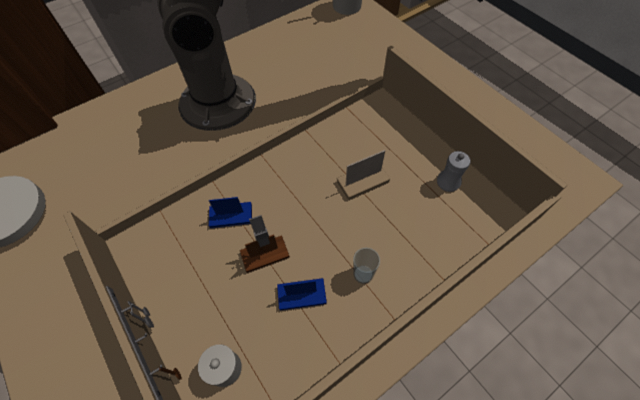

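View pics/top0.png

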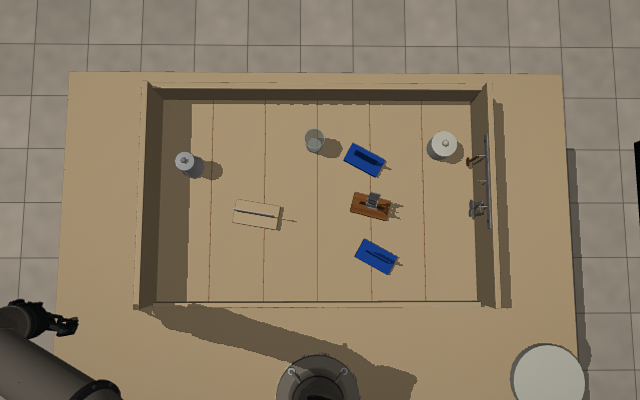

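The scene view shows the clip on the brown divider at (262,240) and the card at (365,170). In the top view the clip is at (373,202), the card at (257,214), the shaker at (314,140), the blue look-alikes at (366,160) and (377,257), the jar at (443,146) and the grinder at (186,160). Next I measure them.

```bash
python3 - <<'E'
from h import *
C={}
for n in('scene','top'):
    f=np.load(n+'.npz'); C[n]=(f['p'],f['d'],cloud(n,f['d']))
p,d,X=C['top']
def st(name,M,X):
    Q=X[M]
    if len(Q)<4: print(name,len(Q));return
    c=Q.mean(0); w,V=np.linalg.eigh(np.cov((Q-c)[:,:2].T)); a=np.degrees(np.arctan2(V[1,1],V[0,1]))
    e=(Q[:,:2]-c[:2])@V; print(name,len(Q),'mean',c.round(4),'z',np.percentile(Q[:,2],[2,50,98]).round(3),'ang',round(a,1),'ext',np.ptp(e,0).round(4),'mid',(c[:2]+V@((e.max(0)+e.min(0))/2)).round(4))
for n,card,div in(('top',(228,290,190,235),(345,405,185,228)),('scene',(325,395,145,200),(225,300,205,275))):
    p,d,X=C[n]
    for nm,b,lv in(('card',card,[(.005,.03),(.03,.105),(.085,.105),(.1,.12)]),('div',div,[(.007,.025),(.03,.085),(.08,.1),(.1,.125),(.125,.2),(.14,.2)])):
        W=np.zeros(d.shape,bool); W[b[2]:b[3],b[0]:b[1]]=1
        for l in lv: st(f'{n} {nm} {l}',W&(d>0)&(X[...,2]>l[0])&(X[...,2]<l[1]),X)
    print(n,'floor z',np.median(X[...,2][(d>0)&(abs(X[...,2])<.02)]))
p,d,X=C['top']
for nm,b in(('jar',(425,465,128,163)),('shaker',(300,330,125,155)),('grinder',(172,205,148,178))):
    W=np.zeros(d.shape,bool); W[b[2]:b[3],b[0]:b[1]]=1; st(nm,W&(X[...,2]>.04)&(X[...,2]<.2),X)
a=cv2.resize(C['top'][0][180:240,340:410],None,fx=7,fy=7,interpolation=2)
b=cv2.resize(C['scene'][0][205:275,225:300],None,fx=6,fy=6,interpolation=2)
o=np.zeros((420,490+450,3),np.uint8);o[:,:490]=a;o[:,490:]=b
cv2.imwrite('pics/crop.png',cv2.resize(o,None,fx=.85,fy=.85)[:,:,::-1])
E
```

```text
top card (0.005, 0.03) 1105 mean [0.5171 0.176  0.0188] z [0.005 0.02  0.027] ang 81.3 ext [0.1485 0.1958] mid [0.5206 0.1714]
top card (0.03, 0.105) 61 mean [0.5152 0.1732 0.0672] z [0.031 0.067 0.103] ang 82.1 ext [0.0243 0.1068] mid [0.5253 0.1745]
top card (0.085, 0.105) 17 mean [0.5144 0.173  0.0947] z [0.085 0.093 0.103] ang 80.8 ext [0.0025 0.1068] mid [0.5156 0.1759]
top card (0.1, 0.12) 52 mean [0.516  0.1758 0.1102] z [0.102 0.11  0.117] ang 80.3 ext [0.0032 0.1083] mid [0.5163 0.1767]
top div (0.007, 0.025) 605 mean [ 0.5366 -0.1529  0.0161] z [0.008 0.016 0.023] ang 77.0 ext [0.1432 0.1714] mid [ 0.5423 -0.1626]
top div (0.03, 0.085) 40 mean [ 0.5391 -0.1538  0.0635] z [0.033 0.066 0.084] ang 74.8 ext [0.0038 0.0682] mid [ 0.5394 -0.1542]
top div (0.08, 0.1) 30 mean [ 0.5395 -0.1563  0.088 ] z [0.081 0.088 0.098] ang 74.7 ext [0.0096 0.0688] mid [ 0.542  -0.1552]
top div (0.1, 0.125) 78 mean [ 0.5444 -0.1472  0.1162] z [0.102 0.117 0.124] ang 77.6 ext [0.0223 0.0304] mid [ 0.5431 -0.1476]
top div (0.125, 0.2) 92 mean [ 0.5475 -0.1487  0.1465] z [0.127 0.148 0.162] ang 165
[... 1182 characters left out ...]
01 0.116 0.125] ang 174.0 ext [0.0307 0.0273] mid [ 0.5444 -0.1489]
scene div (0.125, 0.2) 227 mean [ 0.5385 -0.1472  0.1448] z [0.127 0.145 0.161] ang 165.2 ext [0.0278 0.0456] mid [ 0.5433 -0.1483]
scene div (0.14, 0.2) 145 mean [ 0.5389 -0.1471  0.1518] z [0.14  0.152 0.161] ang 165.2 ext [0.0276 0.0456] mid [ 0.5433 -0.1482]
scene floor z 0.001349129317146093
jar 595 mean [ 0.7101 -0.3566  0.077 ] z [0.045 0.079 0.094] ang 125.6 ext [0.0736 0.0737] mid [ 0.7135 -0.3609]
shaker 224 mean [0.7291 0.0091 0.0759] z [0.042 0.08  0.099] ang 177.5 ext [0.0568 0.0588] mid [0.7237 0.0094]
grinder 388 mean [0.6538 0.3613 0.1012] z [0.044 0.107 0.125] ang 66.2 ext [0.0542 0.053 ] mid [0.657  0.3659]
```

View pics/crop.png

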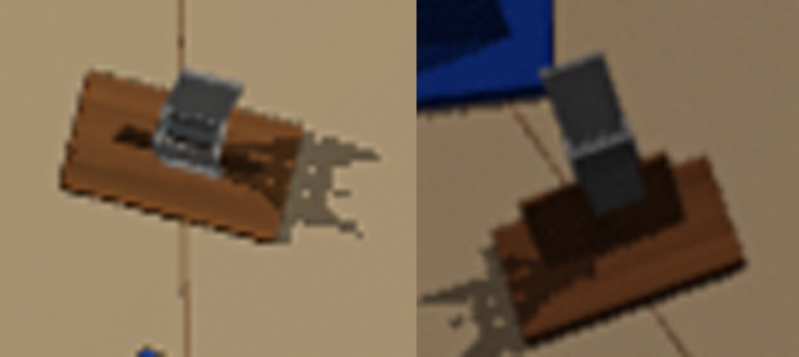

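Heights check out: the tail tops are at 0.161 and the card top is at 0.110. The clip grip is at about (0.543, -0.148, 0.1455) with its x axis at -14.5°. The card edge is at (0.517, 0.176) with its x axis at -9.6°. I'll move over the clip, turning -81.6° in total.

```bash
python3 -m creep '[{"delta_pos":[0.05,-0.12,0.02],"twist":[0,0,-0.04]},{"delta_pos":[0.1,-0.25,0.04],"twist":[0,0,-0.08]},{"delta_pos":[0.14,-0.38,0.06],"twist":[0,0,-0.13]},{"delta_pos":[0.19,-0.51,0.08],"twist":[0,0,-0.18]},{"delta_pos":[0.23,-0.64,0.1],"twist":[0,0,-0.23]},{"delta_pos":[0.28,-0.77,0.1],"twist":[0,0,-0.28]},{"delta_pos":[0.33,-0.9,0.1],"twist":[0,0,-0.33]},{"delta_pos":[0.35,-0.96,0.1],"twist":[0,0,-0.35]}]' -1 20
python3 -m creep '[{"delta_pos":[0.05,-0.12,0],"twist":[0,0,-0.04]},{"delta_pos":[0.1,-0.25,0],"twist":[0,0,-0.08]},{"delta_pos":[0.14,-0.38,0],"twist":[0,0,-0.13]},{"delta_pos":[0.19,-0.51,0],"twist":[0,0,-0.18]},{"delta_pos":[0.23,-0.64,0],"twist":[0,0,-0.23]},{"delta_pos":[0.28,-0.77,0],"twist":[0,0,-0.28]},{"delta_pos":[0.33,-0.9,0],"twist":[0,0,-0.33]},{"delta_pos":[0.35,-0.96,0],"twist":[0,0,-0.35]}]'
cat > go.py <<'E'
import sys; from h import *
from scipy.spatial.transform import Rotation as Q
x,y,z,a=map(float,sys.argv[1:5]); s=r.read_state()
M=Q.from_euler('xyz',[np.pi,0,np.radians(a+90)]); N=Q.from_euler('xyz',s['orientation'])
v=(M*N.inv()).as_rotvec()
print('t',s['t'],'dpos',((np.array([x,y,z])-s['tcp_pos'])/.3).round(4),'twist',(v/(np.pi/2)).round(4),'q7',s['q'][6].round(2),'F',s['ft_force'].round(1),'w',s['grip_width'])
E
python3 go.py 0.543 -0.148 0.2 -14.5
```

```text
t: 1.1
tcp_pos: [0.3683, 0.331, 0.2603]
orientation: [-3.139, 0.0, 2.188]
ft_force: [0.1, -0.0, 0.5]
grip_width: 0.0854
t: 2.1
tcp_pos: [0.4739, 0.0417, 0.2603]
orientation: [-3.14, 0.001, 1.636]
ft_force: [-0.0, 1.1, -0.9]
grip_width: 0.0855
t 2.1 dpos [ 0.2305 -0.6322 -0.201 ] twist [ 0.0004 -0.0013 -0.2025] q7 -0.08 F [-0.   1.1 -0.9] w 0.08549368429366272
```

```bash
python3 -m creep '[{"delta_pos":[0.04,-0.12,-0.03],"twist":[0,0,-0.04]},{"delta_pos":[0.09,-0.25,-0.06],"twist":[0,0,-0.08]},{"delta_pos":[0.14,-0.38,-0.1],"twist":[0,0,-0.12]},{"delta_pos":[0.185,-0.51,-0.15],"twist":[0,0,-0.16]},{"delta_pos":[0.231,-0.632,-0.2],"twist":[0,-0.001,-0.2025]},{"delta_pos":[0.231,-0.632,-0.2],"twist":[0,-0.001,-0.2025]},{"delta_pos":[0.231,-0.632,-0.2],"twist":[0,-0.001,-0.2025]},{"delta_pos":[0.231,-0.632,-0.2],"twist":[0,-0.001,-0.2025]}]' -1 20
python3 go.py 0.543 -0.148 0.127 -14.5
```

```text
t: 3.1
tcp_pos: [0.5435, -0.146, 0.2005]
orientation: [-3.141, -0.001, 1.321]
ft_force: [0.6, -0.0, 0.3]
grip_width: 0.0852
t 3.1 dpos [-0.0016 -0.0068 -0.2451] twist [-0.0004 -0.0001 -0.0021] q7 0.17 F [ 0.6 -0.   0.3] w 0.08520079490198319
```

```bash
python3 -m creep '[{"delta_pos":[-0.002,-0.006,-0.04],"twist":[0,0,-0.002]},{"delta_pos":[-0.002,-0.006,-0.08],"twist":[0,0,-0.002]},{"delta_pos":[-0.002,-0.006,-0.12],"twist":[0,0,-0.002]},{"delta_pos":[-0.002,-0.006,-0.16],"twist":[0,0,-0.002]},{"delta_pos":[-0.002,-0.006,-0.2],"twist":[0,0,-0.002]},{"delta_pos":[-0.002,-0.006,-0.23],"twist":[0,0,-0.002]},{"delta_pos":[-0.002,-0.006,-0.245],"twist":[0,0,-0.002]},{"delta_pos":[-0.002,-0.006,-0.245],"twist":[0,0,-0.002]}]' -1 20
python3 go.py 0.543 -0.148 0.127 -14.5
python3 - <<'E'
from h import *
o=[]
for n,b in(('top',(180,240,340,410)),('scene',(195,275,215,305))):
    p,d=r.capture(n); o.append(cv2.resize(p[b[0]:b[1],b[2]:b[3]],(390,340),interpolation=2))
cv2.imwrite('pics/pre.png',np.hstack(o)[:,:,::-1])
E
```

```text
t: 4.1
tcp_pos: [0.5428, -0.1478, 0.1268]
orientation: [-3.141, -0.0, 1.318]
ft_force: [-0.3, -0.4, 0.4]
grip_width: 0.0856
t 4.1 dpos [ 0.0007 -0.0005  0.0006] twist [-0.0004 -0.0003  0.    ] q7 0.24 F [-0.3 -0.4  0.4] w 0.08556853119013166
```

View pics/pre.png

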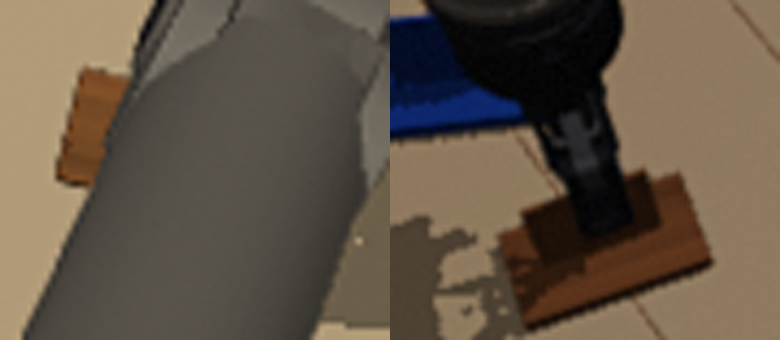

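The top view is blocked by the arm. In the scene view the gripper is lined up over the clip, with its near finger at about (600,200) outside the near tail. I'll squeeze now.

```bash
python3 -m creep '[{"delta_pos":[0,0,0],"twist":[0,0,0]},{"delta_pos":[0,0,0],"twist":[0,0,0]},{"delta_pos":[0,0,0],"twist":[0,0,0]},{"delta_pos":[0,0,0],"twist":[0,0,0]},{"delta_pos":[0,0,0],"twist":[0,0,0]},{"delta_pos":[0,0,0],"twist":[0,0,0]},{"delta_pos":[0,0,0],"twist":[0,0,0]},{"delta_pos":[0,0,0],"twist":[0,0,0]}]' 1 35
python3 go.py 0.543 -0.148 0.127 -14.5
```

```text
t: 5.2
tcp_pos: [0.5431, -0.1479, 0.1273]
orientation: [3.141, -0.001, 1.318]
ft_force: [0.6, 0.2, -0.3]
grip_width: 0.0194
t 5.2 dpos [-0.0004 -0.0003 -0.001 ] twist [-0.0003  0.0003  0.    ] q7 0.24 F [ 0.6  0.2 -0.3] w 0.019423375757275655
```

```bash
python3 -m creep '[{"delta_pos":[0,0,0.02],"twist":[0,0,0]},{"delta_pos":[0,0,0.06],"twist":[0,0,0]},{"delta_pos":[0,0,0.12],"twist":[0,0,0]},{"delta_pos":[0,0,0.2],"twist":[0,0,0]},{"delta_pos":[0,0,0.28],"twist":[0,0,0]},{"delta_pos":[0,0,0.34],"twist":[0,0,0]},{"delta_pos":[0,0,0.38],"twist":[0,0,0]},{"delta_pos":[0,0,0.38],"twist":[0,0,0]}]'
python3 go.py 0.517 0.176 0.24 -9.6
python3 - <<'E'
from h import *
p,d=r.capture('scene'); cv2.imwrite('pics/lift.png',cv2.resize(p[110:280,180:360],(720,580)[:2] if 0 else (600,566),interpolation=2)[:,:,::-1])
E
```

```text
t: 6.2
tcp_pos: [0.5435, -0.148, 0.2422]
orientation: [3.14, -0.001, 1.318]
ft_force: [-0.2, -0.8, -0.6]
grip_width: 0.0193
t 6.2 dpos [-0.0884  1.08   -0.0072] twist [-0.0004  0.0012  0.0544] q7 0.13 F [-0.2 -0.8 -0.6] w 0.01930139938993676
```

View pics/lift.png

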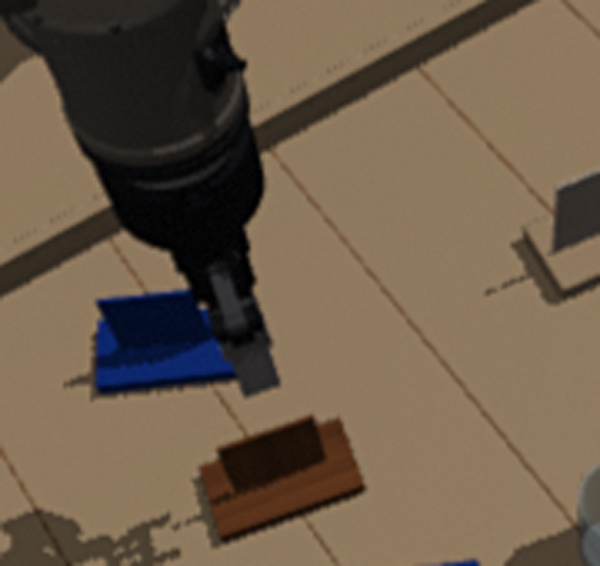

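The clip is off the divider and held, jaws hanging at about (255,370) in the crop. The divider is undisturbed. Next I carry it to above the card.

```bash
python3 -m creep '[{"delta_pos":[-0.01,0.06,0],"twist":[0,0,0.01]},{"delta_pos":[-0.02,0.18,0],"twist":[0,0,0.02]},{"delta_pos":[-0.03,0.3,0],"twist":[0,0,0.025]},{"delta_pos":[-0.045,0.44,0],"twist":[0,0,0.03]},{"delta_pos":[-0.055,0.58,0],"twist":[0,0,0.035]},{"delta_pos":[-0.065,0.72,0],"twist":[0,0,0.04]},{"delta_pos":[-0.07,0.8,0],"twist":[0,0,0.045]},{"delta_pos":[-0.07,0.82,0],"twist":[0,0,0.05]}]'
python3 -m creep '[{"delta_pos":[-0.005,0.06,0],"twist":[0,0,0]},{"delta_pos":[-0.01,0.14,0],"twist":[0,0,0]},{"delta_pos":[-0.015,0.2,0],"twist":[0,0,0.002]},{"delta_pos":[-0.018,0.25,0],"twist":[0,0,0.004]},{"delta_pos":[-0.018,0.26,0],"twist":[0,0,0.004]},{"delta_pos":[-0.018,0.26,0],"twist":[0,0,0.004]},{"delta_pos":[-0.018,0.26,0],"twist":[0,0,0.004]},{"delta_pos":[-0.018,0.26,0],"twist":[0,0,0.004]}]'
python3 go.py 0.517 0.176 0.15 -9.6
python3 - <<'E'
from h import *
for n in('scene','top'):
    p,d=r.capture(n); np.savez('b'+n,p=p,d=d)
    X=cloud(n,d); s=r.read_state()['tcp_pos']
    a=np.radians(-9.6); ex=np.array([np.cos(a),np.sin(a)]); ey=np.array([-ex[1],ex[0]])
    D=X[...,:2]-s[:2]; lx,ly=D@ex,D@ey
    M=(d>0)&(abs(lx)<.05)&(abs(ly)<.025)&(X[...,2]>.13)&(X[...,2]<.3)
    for z in np.arange(.16,.26,.008):
        m=M&(abs(X[...,2]-z)<.004)
        if m.sum()>3: print(n,z.round(3),m.sum(),'x',np.percentile(lx[m],[2,50,98]).round(4),'y',np.percentile(ly[m],[2,50,98]).round(4))
    M=(d>0)&(abs(lx)<.05)&(abs(ly)<.07)&(X[...,2]>.1)&(X[...,2]<.13)
    print(n,'card',M.sum(),X[M].mean(0) if M.any() else '', np.median(lx[M]) if M.any() else '')
    if n=='scene': cv2.imwrite('pics/over.png',cv2.resize(p[60:210,290:450],(640,600),interpolation=2)[:,:,::-1])
E
```

```text
t: 7.25
tcp_pos: [0.5209, 0.101, 0.2404]
orientation: [-3.14, -0.0, 1.402]
ft_force: [0.9, -0.1, -0.5]
grip_width: 0.0195
t: 8.25
tcp_pos: [0.5156, 0.1783, 0.2405]
orientation: [-3.14, -0.0, 1.407]
ft_force: [-0.8, 1.8, -1.0]
grip_width: 0.0194
t 8.25 dpos [ 0.0048 -0.0077 -0.3017] twist [-0.0004 -0.0008 -0.0022] q7 -0.45 F [-0.8  1.8 -1. ] w 0.019382981317617985
scene 0.184 24 x [-0.0134  0.017   0.0199] y [-0.013  -0.0079  0.0097]
scene 0.192 46 x [-0.0149  0.0158  0.0189] y [-0.0127 -0.0056  0.0101]
scene 0.2 27 x [-0.0118  0.0157  0.0173] y [-0.0127 -0.0045  0.0088]
scene 0.208 29 x [-0.0093  0.0137  0.0162] y [-0.013  -0.0014  0.0087]
scene 0.216 37 x [-0.0041  0.0115  0.0134] y [-0.0164 -0.0049  0.0109]
scene 0.224 47 x [-0.007   0.0092  0.0131] y [-0.016  -0.01    0.0117]
scene 0.232 29 x [-0.0092  0.0103  0.0126] y [-0.0157 -0.0078  0.0118]
scene 0.24 20 x [-0.0084 -0.0044  0.0156] y [-0.0151 -0.0118 -0.0055]
scene 0.248 31 x [-0.0154  0.0103  0.0231] y [-0.015  -0.0105 -0.002 ]
scene 0.256 47 x [-0.0076  0.0141  0.0254] y [-0.0149 -0.0078  0.0048]
scene card 137 [0.51823697 0.17438551 0.10764268] 0.003392750916536242
top card 25 [0.51084504 0.14572525 0.10919955] 0.0006527368383415003
```

View pics/over.png

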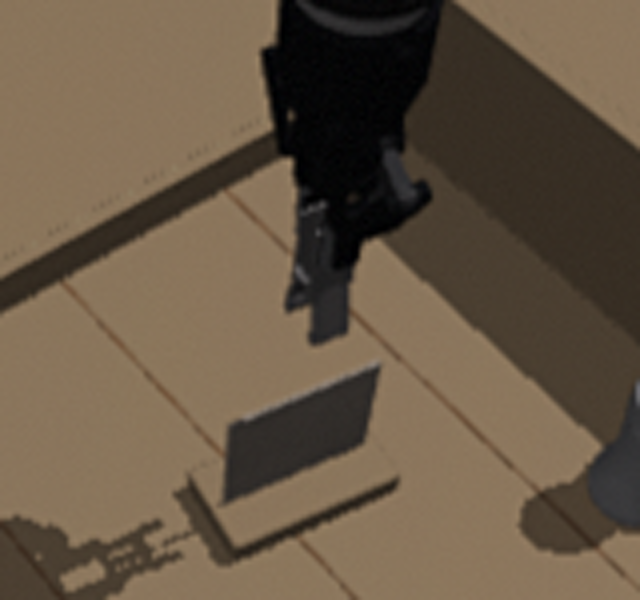

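The clip hangs upright with its jaws open at (300,300) and (330,335), above the card edge that runs from (230,425) to (380,365). The tips are at z of about 0.184 and the centring is within 1–2 mm. Lowering about 90 mm.

```bash
python3 -m creep '[{"delta_pos":[0.005,-0.008,-0.02],"twist":[0,0,-0.002]},{"delta_pos":[0.005,-0.008,-0.06],"twist":[0,0,-0.002]},{"delta_pos":[0.005,-0.008,-0.1],"twist":[0,0,-0.002]},{"delta_pos":[0.005,-0.008,-0.14],"twist":[0,0,-0.002]},{"delta_pos":[0.005,-0.008,-0.18],"twist":[0,0,-0.002]},{"delta_pos":[0.005,-0.008,-0.2],"twist":[0,0,-0.002]},{"delta_pos":[0.005,-0.008,-0.2],"twist":[0,0,-0.002]},{"delta_pos":[0.005,-0.008,-0.2],"twist":[0,0,-0.002]}]'
python3 go.py 0.517 0.176 0.151 -9.6
```

```text
t: 9.35
tcp_pos: [0.5173, 0.1763, 0.1808]
orientation: [-3.141, -0.001, 1.404]
ft_force: [-0.1, 0.3, -0.8]
grip_width: 0.0191
t 9.35 dpos [-0.0012 -0.0009 -0.0994] twist [-0.0006 -0.0004 -0.0005] q7 -0.4 F [-0.1  0.3 -0.8] w 0.019114435767347164
```

```bash
python3 -m creep '[{"delta_pos":[0,0,-0.015],"twist":[0,0,0]},{"delta_pos":[0,0,-0.03],"twist":[0,0,0]},{"delta_pos":[0,0,-0.045],"twist":[0,0,0]},{"delta_pos":[0,0,-0.06],"twist":[0,0,0]},{"delta_pos":[0,0,-0.075],"twist":[0,0,0]},{"delta_pos":[0,0,-0.09],"twist":[0,0,0]},{"delta_pos":[0,0,-0.099],"twist":[0,0,0]},{"delta_pos":[0,0,-0.099],"twist":[0,0,0]}]'
python3 go.py 0.517 0.176 0.151 -9.6
python3 - <<'E'
from h import *
p,d=r.capture('scene'); X=cloud('scene',d); s=r.read_state()['tcp_pos']
a=np.radians(-9.6); ex=np.array([np.cos(a),np.sin(a)]); ey=np.array([-ex[1],ex[0]])
D=X[...,:2]-s[:2]; lx,ly=D@ex,D@ey
for z in np.arange(.08,.15,.006):
    m=(d>0)&(abs(lx)<.05)&(abs(ly)<.07)&(abs(X[...,2]-z)<.003)
    j=m&(lx>.0085)
    if j.sum(): print(z.round(3),'jaw',j.sum(),lx[j].mean().round(4),'y',ly[j].min().round(3),ly[j].max().round(3), 'far', np.sort(lx[m&(lx<-.006)])[:4].round(4),'card',np.median(lx[m&(abs(lx-.002)<.005)]).round(4))
g=(d>0)&(abs(lx-.002)<.006)&(abs(ly)<.07)&(X[...,2]>.04)&(X[...,2]<.105)
print('card',X[g].mean(0), ly[g].min(),ly[g].max())
cv2.imwrite('pics/end.png',cv2.resize(p[100:210,310:420],(600,600),interpolation=2)[:,:,::-1])
E
```

```text
t: 10.35
tcp_pos: [0.5173, 0.1762, 0.151]
orientation: [-3.141, -0.001, 1.404]
ft_force: [-0.2, 0.8, 0.7]
grip_width: 0.0192
t 10.35 dpos [-0.0009 -0.0006  0.0001] twist [-0.0005 -0.0006 -0.0004] q7 -0.37 F [-0.2  0.8  0.7] w 0.01920867176787607
0.092 jaw 10 0.0174 y -0.012 0.01 far [-0.0141] card 0.0012
0.098 jaw 15 0.0168 y -0.013 0.01 far [-0.0138 -0.0136 -0.0126 -0.0123] card 0.0014
0.104 jaw 18 0.0166 y -0.013 0.01 far [-0.0145 -0.0122 -0.0085] card 0.0014
0.11 jaw 15 0.015 y -0.013 0.01 far [-0.0125 -0.0118] card 0.0009
0.116 jaw 15 0.014 y -0.013 0.011 far [-0.0122 -0.0117 -0.0098] card 0.0014
0.122 jaw 19 0.0126 y -0.012 0.011 far [] card 0.0002
0.128 jaw 17 0.0112 y -0.015 0.013 far [-0.0069 -0.0062] card 0.0034
0.134 jaw 16 0.0111 y -0.015 0.013 far [-0.007  -0.0064 -0.0061 -0.006 ] card 0.0019
0.14 jaw 11 0.011 y -0.014 0.009 far [-0.0086 -0.0083 -0.0079 -0.0072] card 0.0009
0.146 jaw 3 0.0107 y -0.014 -0.009 far [-0.0083 -0.0074 -0.0073 -0.007 ] card nan
card [0.51826558 0.17273407 0.07162907] -0.05596173092469661 0.055298682593773504
  return _methods._mean(a, axis=axis, dtype=dtype,
  ret = ret.dtype.type(ret / rcount)
```

View pics/end.png

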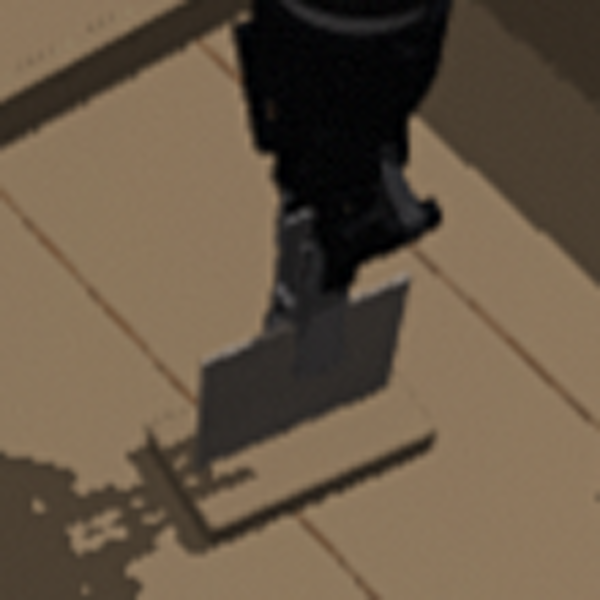

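The near jaw hangs in front of the card at (320,360), and the far jaw is behind it at (285,320). The card mid-plane is midway between the jaws, which clear it by about 12 mm each side. The tips are about 12–18 mm below the edge and the card hasn't moved. Handing in.

```bash
python3 -c "
from plant import r
s=r.read_state();print(s['ft_force'],abs(s['dq']).max());print(r.close_job())"
```

```text
[-0.29264562 -0.0425637  -0.25942786] 0.004068056585760569
the job is handed in; nothing more can be done
None
```

The clip was squeezed off the divider and carried to the recipe card. I handed in at about 10.4 s of the 38 s, with the clip still held wide open astride the middle of the card's top edge.

**Last checks before handing in**
- **Clearance:** the jaws stood at about +17 mm and -14 mm from the card's mid-plane (near jaw's outer face, far jaw's visible face), roughly 12 mm clear of the card on each side.
- **Depth:** the tips were about 12–18 mm below the edge. The figure from the arm's pose (about 12 mm) and the one from the camera depth (about 18 mm) disagree by a few millimetres, but both are within your one to two centimetres.
- **Position along the card:** the clip was centred to within about 2 mm.
- **Card and stand:** the camera showed no shift in the card, and the wrist force stayed below about 1 N.

**One reading disagreed:** the gripper showed a 19 mm opening where about 23 mm was expected for fully squeezed tails. The jaw spread the camera measured still fits wide open.

I did not re-measure the jar, shaker and grinder at the end; no move came close to them.

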